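# Drive the seized hinge pin out of the gel rack's latch

### The job

The latch on the gel frame rack has seized on its hinge pin and has to come off. Take the drift punch out of the punch stand, feel its slim end into the hinge bore from above (the pin's head is on the underside) and press the pin steadily down and right out, so that it drops into the tin below. Go gently: the hinge bruises if the drift bears on it with more than about 25 N. Then stand the drift back in its socket, and leave everything else as it lies.

Things in the scene. Friction and masses are not known exactly. Their poses are not given: they have to be found in the camera images.
- rack: Wooden gel rack, fixed, 155 x 152 mm, cheeks 122 mm high, three aluminium frames in it up to 141 mm high. Origin: centre of its underside. Its front (steel bar, latch) faces its -x. The latch hinge is on its -y front corner: three steel knuckles in one column, 24 mm outside, flat on top, 72 to 112 mm above the bench, one vertical 9 mm bore through all; the middle one carries the latch strap.
- hinge_mark (a point): Fixed point of the rack (its axes), 106 mm to the front (-x), 66 mm to its -y side, 112 mm above its origin: where the centre of the bore's top mouth ought to be. The hinge has been knocked out of line: the true bore, still upright and at this height, lies off the mark by up to 6 mm along the rack's x and up to 6 mm along its y, either way, and that is not measured.
- pin (a joint): Seized hinge pin: steel, 8 mm thick, 37 mm long, its 13 mm head under the lowest knuckle. Value: m it has moved down from fully home; starts 0.001 to 0.0055, its upper end then 8 to 12.5 mm below the bore's mouth. Rust holds it all the way: it slides at a steady push of about 10 N. At about 0.027 (punch tip some 34 mm below the mouth) it is free and falls by itself; standing in the tin it reads 0.065.
- tin: Open aluminium parts tin, fixed, 92 x 120 mm, 20 mm high, on the bench under the hinge. Origin: centre of its underside.
- stand: Wooden punch stand, fixed, 60 x 130 mm, 70 mm high. Origin: centre of its underside. Two round sockets in its top, 35 mm to either side of the centre along its y, each 15.5 mm wide and 64 mm deep (floor 6 mm above the bench). One holds the drift punch, the other the centre punch, either way round.
- drift: Drift punch, bright steel, 132 mm long, about 0.1 kg, tip down in one socket; the taller of the two punches (its top is 138 mm above the bench). Origin: centre of the flat tip, z up along it. From the tip up: a slim round part 7 mm thick, 47 mm long, a cone to 53 mm, then the round shank, 12 mm thick, to the top, where it is held.
- centre_punch: Centre punch, dark steel, 104 mm long, 12 mm thick, pointed, in the other socket; stays there. Origin: its point, z up.
- lamp_base: Bystander: grey ceramic lamp base, round, 52 mm wide, 40 mm high, standing loose. Origin: centre of its underside.
- knob: Bystander: brass thumbscrew knob, 25 mm wide, standing on its head, 34 mm high. Origin: centre of its underside.
- barn_leaf: Bystander: black steel barn door leaf lying flat, about 100 x 145 mm, 4 mm thick, with a rolled edge. Origin: centre of its underside.
There are look-alikes about, which are no part of the job. Of the things shaped like the rack, the wooden one is meant. Of the things that look like the stand, the smaller one is meant.

How it is judged:
On the way, in this order (a step that is already met when the one before it is completed fails the run):
1. the drift's tip is down in the hinge bore and has pushed the pin on (horizontal distance between drift and hinge_mark below 0.012 m and z of drift in the frame of hinge_mark below -0.012 m and value of joint pin above 0.01 m), for 0.1 s.
2. the pin has dropped out of the hinge into the tin (value of joint pin above 0.055 m), for 0.2 s.
At the end, for the whole second after the job is handed in: The pin is out of the hinge, in the tin (pin value above 0.055 m); the drift punch stands at rest, tip down and upright within 0.15 rad, at the bottom of its socket in the stand (tip less than 14 mm above the bench, that is within 8 mm of the socket floor), released (value of joint pin above 0.055 m and z of drift in the frame of stand below 0.014 m and x of drift in the frame of stand between -0.01 and 0.01 m and y of drift in the frame of stand between -0.046 and 0.046 m and angle between drift's own z axis and vertical below 0.15 rad and linear speed of drift below 0.02 m/s); the robot touches nothing.
It fails at once if the drift presses on the hinge, pin or rack hard enough to bruise or bend it (contact force between drift and rack above 28 N).
It fails at once if the centre punch is lifted or knocked out of place (distance of centre_punch from where it was at the start of the episode above 0.015 m).
It fails at once if a bystander is disturbed (distance of any of lamp_base, knob, barn_leaf from where it was at the start of the episode above 0.015 m).
It also fails if it takes over 72 s, if anything falls off the work surface, if the arm or the gripper's body presses on something with over 40 N, if the wrist force passes 120 N, or if a joint passes its speed limit or range.

### The arm

A 6-joint arm with a two-finger parallel gripper is mounted at the origin on the work surface. World frame = base frame: x ahead of the robot, y to its left, z up, the work surface at z = 0. Lengths are in m, angles in rad, forces in N, time in s.
With the tool pointing down it reaches from about 0.375 to 0.975 m from the base axis. Payload 3.8 kg.
Tool frame: the origin (TCP) lies at the very end of the fingers, on their centre line; the grasp point (between the pads) lies 19 mm behind it; z points along the fingers, y is the line along which they close (so a half turn about z gives the same grasp; the last joint's range is limited). The gripper opens to 85 mm and grips with 20 to 120 N. Pads are 22 mm wide; open, the fingers measure 114 mm over their backs; the gripper's body (76 mm by 85 mm) begins 54 mm behind the grasp point. The pads swing forward as they close: fully open they stand 13 mm farther back than shut.
Start: joints at [1.174, 0.264, 1.604, -0, 1.274, -0.037], TCP at [0.238, 0.632, 0.231] pointing down, gripper open.
Joint ranges: [-2.63, 2.63], [-0.94, 2.18], [0.31, 2.57], [-1.31, 4.45], [0, 2.66], [-2.55, 2.55]. Speed limits (rad/s): [2.57, 2.57, 3.14, 3.14, 3.14, 3.14].

### API

Orientations are given as a 3x3 rotation matrix whose columns are the frame's x, y, z axes.
In Python, from workcell import get_state, grab_frame, camera_params, sign_off gives the robot as it stands.
- The arm moves only by the tool step_arm, never from a script. Its argument "series" is a list of rows, each an object with "dp": the shift along the tool's x, y, z in units of 40 mm (1.0 is 40 mm), a list of three; "dr": the turn, a rotation vector about the tool's x, y, z in units of 10 degrees (1.0 is 10 degrees), a list of three; "fingers": the finger opening in mm, from 0 to 85.4. In form: [{"dp": [x, y, z], "dr": [wx, wy, wz], "fingers": fingers}, ...]. A call has 1 to 12 rows; each row shifts and turns the commanded pose from where the row before left it, along the tool's axes as they then stand; what a row does not reach is not made up. A row lasts 1/8 s, in which the tool goes at most 62.5 mm and 10.7 degrees, less where a joint would pass 70% of its speed; a pose out of reach is approached as far as the arm can. A call is refused whole if a number of a shift passes 1 or a number of a turn 1, either way. A call with a gripper value outside its range is refused whole. The fingers move at their own pace and stop on an object; "force" is the grip in N (left out, the last holds). Time passes only in rows, so rows that do not move let the fingers close. It gives the time, the measured TCP pose, the force, the opening and the grip force at its end, in the units of the state.
- get_state(): the state, without advancing time (a new reading comes with each control period).
- grab_frame(name): name is "scene" or "side" or "wrist"; returns the picture (384x512x3 uint8, red, green, blue); there is no depth.
- camera_params(name): a dict with "fx", "fy", "cx", "cy" (pixels), "k1" (the pictures are not rectified: a ray, as slopes to the right and down, at radius r is drawn at 1 + k1 r^2 times it, then the intrinsics apply), "R" (3x3) and "t" (3): a world point X has camera coordinates R X + t; the wrist camera has in their place "mount" (4x4, takes a point from camera to tool coordinates, whose origin is the TCP and whose axes are the flange's). Camera axes: x right, y down, z forward; pixel columns grow to the right and rows downward; lengths in m; the calibration is good to about 2 mm. A picture is of the moment at which its call begins: read the wrist's pose just before it. camera_params takes no time and is no camera call.
- sign_off(): hands the job in; it is judged then, once.
The state is a dict: "time_s": time; "joint_positions": joint angles; "joint_vel": joint speeds; "joint_efforts": joint torques, N m; "eef_pos": TCP position; "ee_rot": TCP orientation; "force": force on the tool from outside, world axes, zero at the start; "moment": the same for the moment, N m; "gripper_width": finger opening in m; "grip_force": force on a finger pad.
Only numpy, scipy, OpenCV 4.12 (cv2) and the standard library are available. Lean on these libraries where they do the work, as an engineer would, in place of code of your own. Each camera call takes 0.05 s, during which the arm holds its last target. There are 200 camera calls.

## Working session

There is one attempt and no reset: what is moved stays moved. The work goes in short steps, Python scripts to look and compute and a tool call to move; the robot and the scene stay as the last step left them, time stands still between calls to the robot, and variables do not carry over. Pictures are saved under pics/ and viewed, at most 10 in all, crops included, and the job is handed in when it is done.

Besides the shell and the picture viewer there is one more tool, called after "Request:" as name(argument=value, ...) on one line, values as JSON. step_arm: Moves the arm, as the interface text tells. Its arguments: {"type":"object","properties":{"series":{"type":"array"},"force":{"type":"number"}},"required":["series"]}

```bash
mkdir -p pics; python3 - <<'E'
from workcell import *
import cv2,numpy as np
s=get_state(); print(s['time_s'],s['eef_pos'],s['ee_rot'],s['gripper_width'],s['force'])
ims=[]
for n in ["scene","side","wrist"]:
    p=camera_params(n); print(n,p)
    im=grab_frame(n)[:,:,::-1]; cv2.imwrite(f'pics/{n}0.png',im)
    ims.append(im)
E
```

```text
0.0 [0.23735321 0.63110575 0.22995859] [[-9.35965996e-01  3.52089315e-01 -8.76665624e-04]
 [ 3.52090395e-01  9.35963701e-01 -2.07456542e-03]
 [ 9.00948852e-05 -2.25038823e-03 -9.99997464e-01]] 0.0854009994225269 [-0.36357389 -0.2169007  -0.19546735]
scene {'fx': 350.48011297089215, 'fy': 350.48011297089215, 'cx': 255.3104758416851, 'cy': 193.6493084384116, 'k1': 0.0033685092050314428, 'R': array([[-0.86576744,  0.50041564, -0.00556086],
       [ 0.38925043,  0.66637393, -0.63594802],
       [-0.31453273, -0.55274766, -0.77171186]]), 't': array([ 0.43829423, -0.11956991,  1.29490419])}
side {'fx': 475.9090137906213, 'fy': 475.9090137906213, 'cx': 250.7253579456992, 'cy': 188.13938922913638, 'k1': 0.05458258566464214, 'R': array([[ 0.88974592, -0.4564347 ,  0.00442233],
       [-0.33153052, -0.65286413, -0.6810697 ],
       [ 0.31375103,  0.60451285, -0.73220523]]), 't': array([-0.46368258,  0.21296433,  1.62207472])}
wrist {'fx': 279.7652117608787, 'fy': 279.7652117608787, 'cx': 250.95545531553753, 'cy': 194.6123330681719, 'k1': -0.01886649549540769, 'mount': array([[ 5.48039450e-04, -9.51879107e-01, -3.06473271e-01,
         7.75384175e-02],
       [ 9.99999419e-01,  8.06310537e-04, -7.16117988e-04,
        -7.54556489e-04],
       [ 9.28770378e-04, -3.06472700e-01,  9.51878995e-01,
        -1.43499494e-01],
       [ 0.00000000e+00,  0.00000000e+00,  0.00000000e+00,
         1.00000000e+00]])}
```

View pics/scene0.png

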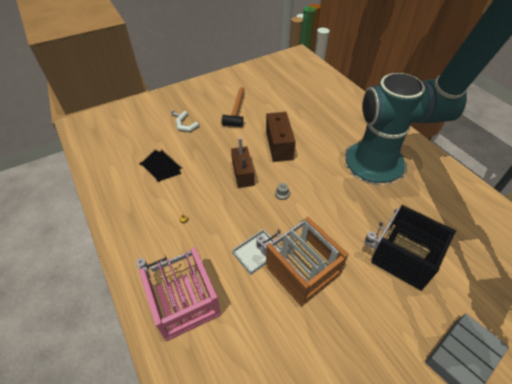

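View pics/side0.png

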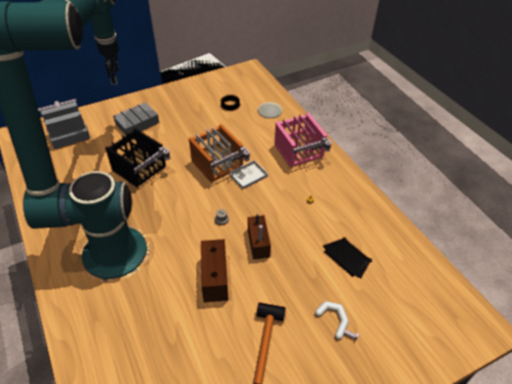

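The scene view shows three racks: pink (180,292), wooden (305,258) and black (412,245). I choose the wooden one. It also shows two stands: the smaller at (243,165) with punches and the larger at (280,137). I choose the smaller one. Next is one close crop to check both choices.

```bash
cat > h.py <<'E'
import numpy as np,cv2
from workcell import *
def K(p): return np.array([[p['fx'],0,p['cx']],[0,p['fy'],p['cy']],[0,0,1]]),np.array([p['k1'],0,0,0,0.])
def pose(n,s=None):
    p=camera_params(n)
    if n!='wrist': return p,p['R'],np.array(p['t'])
    T=np.eye(4);T[:3,:3]=s['ee_rot'];T[:3,3]=s['eef_pos'];C=np.linalg.inv(T@p['mount'])
    return p,C[:3,:3],C[:3,3]
def ray(n,uv,s=None):
    p,R,t=pose(n,s);k,d=K(p)
    q=cv2.undistortPoints(np.array([[uv]],float),k,d)[0,0]
    v=R.T@np.array([q[0],q[1],1]);return -R.T@t,v/np.linalg.norm(v)
def onz(n,uv,z,s=None):
    o,v=ray(n,uv,s);return o+v*(z-o[2])/v[2]
def tri(rs):
    A=np.zeros((3,3));b=np.zeros(3)
    for o,v in rs:
        P=np.eye(3)-np.outer(v,v);A+=P;b+=P@o
    x=np.linalg.solve(A,b);return x,[np.linalg.norm((np.eye(3)-np.outer(v,v))@(x-o)) for o,v in rs]
def proj(n,X,s=None):
    p,R,t=pose(n,s);k,d=K(p);return cv2.projectPoints(np.atleast_2d(np.array(X,float)),cv2.Rodrigues(R)[0],t,k,d)[0][:,0]
E
python3 - <<'E'
import cv2,numpy as np
a=cv2.imread('pics/scene0.png');b=cv2.imread('pics/side0.png')
def c(i,x,y,w,h):return cv2.resize(i[y:y+h,x:x+w],(400,300),interpolation=cv2.INTER_CUBIC)
o=np.vstack([np.hstack([c(a,228,210,120,90),c(b,180,115,100,75)]),np.hstack([c(a,210,130,80,60),c(b,220,200,80,60)])])
cv2.imwrite('pics/crop1.png',o)
E
```

```text
(no output)
```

View pics/crop1.png

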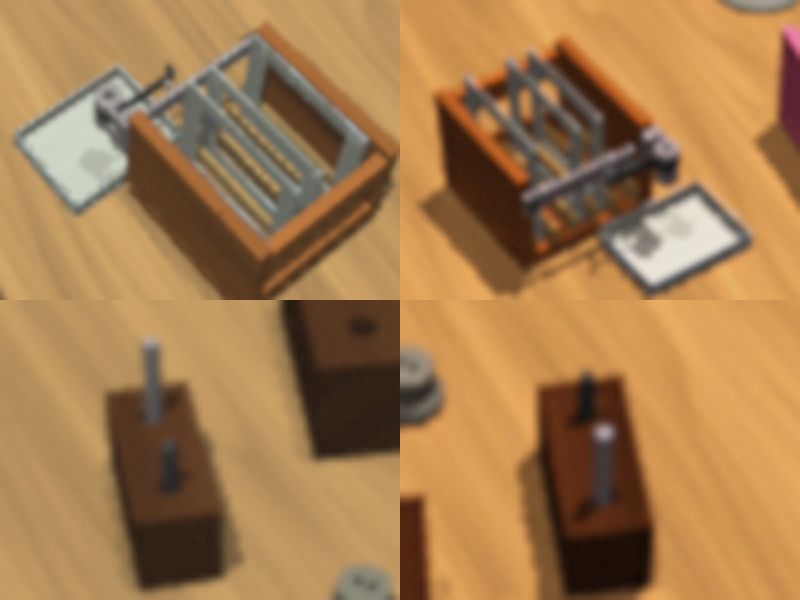

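The crop confirms the wooden rack, with its hinge knuckle top at about scene (260.5,238.5) and side (245,150). In the small stand, the taller bright drift has its top at scene (240.2,139) and side (260.8,226). The centre punch top is at scene (243.8,158.6).

```bash
python3 - <<'E'
from h import *
np.set_printoptions(precision=4,suppress=True)
for nm,a,b,z in [('drift',(240.2,139),(260.8,226),.138),('cp',(243.8,158.6),(257.2,215),.110),('hinge',(260.5,238.5),(245,150.5),.112)]:
    print(nm,tri([ray('scene',a),ray('side',b)]),onz('scene',a,z),onz('side',b,z))
# stand top corners (z .07), rack cheek corners(z .122)
for n,c in [('scene',[(210+108/5,130+97/5),(210+187/5,130+84/5),(210+222/5,130+213/5),(210+135/5,130+225/5)])]:
    for p in c: print('stand',onz(n,p,.07))
s=get_state();print(s['joint_positions'])
E
```

```text
drift (array([ 0.4387, -0.2232,  0.1349]), [np.float64(0.0032118253992262365), np.float64(0.003211825399226298)]) [ 0.4374 -0.2185  0.138 ] [ 0.4403 -0.2268  0.138 ]
cp (array([ 0.4606, -0.1587,  0.1089]), [np.float64(0.0025994261182577996), np.float64(0.002599426118257688)]) [ 0.4588 -0.1565  0.11  ] [ 0.4624 -0.1608  0.11  ]
hinge (array([0.5681, 0.1381, 0.1128]), [np.float64(0.0008682289662061529), np.float64(0.0008682289662062482)]) [0.5686 0.1373 0.112 ] [0.5677 0.1393 0.112 ]
stand [ 0.4555 -0.2544  0.07  ]
stand [ 0.4008 -0.2379  0.07  ]
stand [ 0.4417 -0.1169  0.07  ]
stand [ 0.4968 -0.1366  0.07  ]
[ 1.1741  0.2646  1.6051  0.      1.2737 -0.0369]
```

Request:
step_arm(series=[{"dp": [-1, -0.72, 0.04], "dr": [0, 0, 0], "fingers": 30}, {"dp": [-1, -0.72, 0.04], "dr": [0, 0, 0], "fingers": 30}, {"dp": [-1, -0.72, 0.04], "dr": [0, 0, 0], "fingers": 30}, {"dp": [-1, -0.72, 0.04], "dr": [0, 0, 0], "fingers": 30}, {"dp": [-1, -0.72, 0.04], "dr": [0, 0, 0], "fingers": 30}, {"dp": [-1, -0.72, 0.04], "dr": [0, 0, 0], "fingers": 30}, {"dp": [-1, -0.72, 0.04], "dr": [0, 0, 0], "fingers": 30}, {"dp": [-1, -0.72, 0.04], "dr": [0, 0, 0], "fingers": 30}, {"dp": [-1, -0.72, 0.04], "dr": [0, 0, 0], "fingers": 30}, {"dp": [-1, -0.72, 0.04], "dr": [0, 0, 0], "fingers": 30}, {"dp": [-1, -0.72, 0.04], "dr": [0, 0, 0], "fingers": 30}, {"dp": [-1, -0.72, 0.04], "dr": [0, 0, 0], "fingers": 30}])

```text
time_s: 1.65
eef_pos: [0.5657, 0.1378, 0.2118]
ee_rot: [[-0.936, 0.352, -0.0], [0.352, 0.936, 0.0], [0.0, -0.0, -1.0]]
force: [0.2, 0.0, -1.1]
gripper_width: 0.0298
grip_force: 0.0
```

Request:
step_arm(series=[{"dp": [0, 0, 0], "dr": [0, 0, 0.92], "fingers": 30}, {"dp": [0, 0, 0], "dr": [0, 0, 0.92], "fingers": 30}, {"dp": [0, 0, 0], "dr": [0, 0, 0.92], "fingers": 30}, {"dp": [0, 0, 0], "dr": [0, 0, 0.92], "fingers": 30}, {"dp": [0, 0, 0], "dr": [0, 0, 0.92], "fingers": 30}, {"dp": [0, 0, 0], "dr": [0, 0, 0.92], "fingers": 30}, {"dp": [0, 0, 0], "dr": [0, 0, 0], "fingers": 30}, {"dp": [0, 0, 0], "dr": [0, 0, 0], "fingers": 30}])

```text
time_s: 2.65
eef_pos: [0.5651, 0.1393, 0.2119]
ee_rot: [[-0.248, 0.969, -0.0], [0.969, 0.248, -0.0], [0.0, -0.0, -1.0]]
force: [0.5, 0.1, -0.2]
gripper_width: 0.0302
grip_force: 0.0
```

```bash
python3 - <<'E'
from h import *
np.set_printoptions(precision=4,suppress=True)
s=get_state();im=grab_frame('wrist')[:,:,::-1];cv2.imwrite('pics/w1.png',im)
np.save('w1.npy',np.c_[s['ee_rot'],s['eef_pos']])
print(s['time_s'],s['eef_pos'],s['ee_rot'],s['joint_positions']);p=proj('wrist',[.568,.138,.112],s)[0];print(p)
x,y=np.clip(p-[40,40],0,400).astype(int)
c=im[y:y+80,x:x+80];print(x,y)
cv2.imwrite('pics/w1c.png',np.hstack([cv2.resize(im,(400,300)),cv2.resize(c,(300,300),interpolation=cv2.INTER_CUBIC)]))
E
```

```text
2.65 [0.5651 0.1393 0.2119] [[-0.2476  0.9689 -0.0003]
 [ 0.9689  0.2476 -0.0001]
 [ 0.     -0.0003 -1.    ]] [ 0.1989  0.1027  1.8295 -0.      1.2097 -0.0513]
[253.4045 195.3792]
213 155
```

View pics/w1c.png

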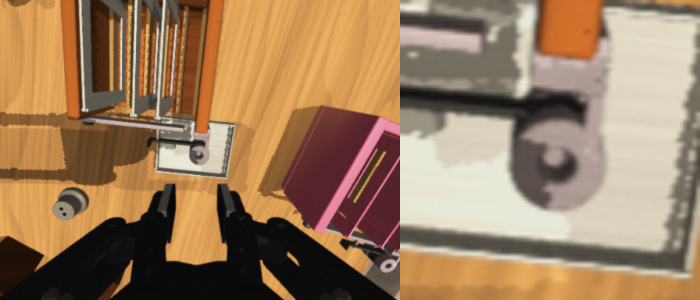

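The wrist view shows the knuckle with its bore at about pixel (254.5,196.5). The gripper partly shadows it. Next I move over the drift.

Request:
step_arm(series=[{"dp": [-1, -0.66, 0], "dr": [0, 0, 0], "fingers": 40}, {"dp": [-1, -0.66, 0], "dr": [0, 0, 0], "fingers": 40}, {"dp": [-1, -0.66, 0], "dr": [0, 0, 0], "fingers": 40}, {"dp": [-1, -0.66, 0], "dr": [0, 0, 0], "fingers": 40}, {"dp": [-1, -0.66, 0], "dr": [0, 0, 0], "fingers": 40}, {"dp": [-1, -0.66, 0], "dr": [0, 0, 0], "fingers": 40}, {"dp": [-1, -0.66, 0], "dr": [0, 0, 0], "fingers": 40}, {"dp": [-1, -0.66, 0], "dr": [0, 0, 0], "fingers": 40}, {"dp": [0, 0, 0], "dr": [0, 0, 0.83], "fingers": 40}, {"dp": [0, 0, 0], "dr": [0, 0, 0.83], "fingers": 40}, {"dp": [0, 0, 0], "dr": [0, 0, 0.83], "fingers": 40}, {"dp": [0, 0, 0], "dr": [0, 0, 0.83], "fingers": 40}])

```text
time_s: 4.2
eef_pos: [0.4388, -0.2228, 0.2121]
ee_rot: [[0.329, 0.944, 0.0], [0.944, -0.329, -0.0], [-0.0, 0.0, -1.0]]
force: [0.9, -0.8, -0.0]
gripper_width: 0.0399
grip_force: 0.0
```

Request:
step_arm(series=[{"dp": [0, 0, 0], "dr": [0, 0, 0], "fingers": 40}, {"dp": [0, 0, 0], "dr": [0, 0, 0], "fingers": 40}])

```text
time_s: 4.45
eef_pos: [0.4389, -0.2227, 0.2121]
ee_rot: [[0.323, 0.946, 0.0], [0.946, -0.323, -0.0], [-0.0, 0.0, -1.0]]
force: [0.7, 0.3, 0.0]
gripper_width: 0.0402
grip_force: 0.0
```

```bash
python3 - <<'E'
from h import *
np.set_printoptions(precision=4,suppress=True)
s=get_state();im=grab_frame('wrist')[:,:,::-1];cv2.imwrite('pics/w2.png',im)
print(s['time_s'],s['eef_pos'],s['ee_rot']);p=proj('wrist',[[.4387,-.2232,.138],[.4606,-.1587,.11]],s);print(p)
x,y=(p[0]-[40,40]).astype(int)
c=im[y:y+80,x:x+80];print(x,y)
cv2.imwrite('pics/w2c.png',np.hstack([cv2.resize(im,(400,300)),cv2.resize(c,(400,400),interpolation=cv2.INTER_CUBIC)[:300]]))
m=((im.min(2)>110)&(im.max(2).astype(int)-im.min(2)<30)).astype(np.uint8)
n,l,st,ce=cv2.connectedComponentsWithStats(m)
for i in range(1,n):
    if st[i,4]>25: print(st[i],ce[i],onz('wrist',ce[i],.138,s))
# inverse: record bore
P=np.load('w1.npy');q={'ee_rot':P[:,:3],'eef_pos':P[:,3]};print('bore',onz('wrist',(254.5,196.5),.112,q))
E
```

```text
4.45 [ 0.4389 -0.2227  0.2121] [[ 0.3229  0.9464  0.0001]
 [ 0.9464 -0.3229 -0.    ]
 [-0.      0.0001 -1.    ]]
[[249.7649 203.825 ]
 [249.6904 116.9925]]
209 163
[245 201  11   9  82] [250.1463 205.0122] [ 0.4387 -0.2243  0.138 ]
[381 327  11  12  46] [386.1957 332.3913] [ 0.5221 -0.3935  0.138 ]
[341 334   8   8  46] [343.8913 337.1522] [ 0.4814 -0.3854  0.138 ]
[356 364  21  16 165] [365.097  371.6364] [ 0.4923 -0.4376  0.138 ]
bore [0.5698 0.1377 0.112 ]
```

View pics/w2c.png

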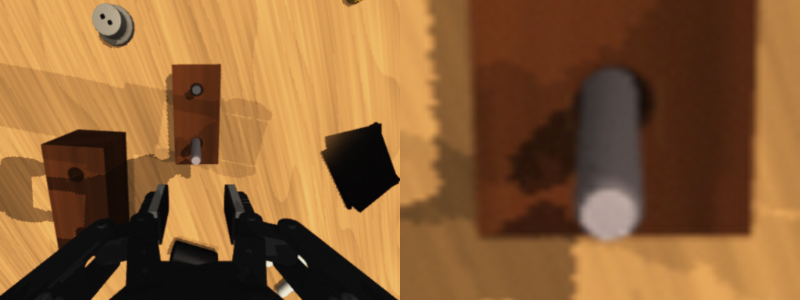

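The wrist view shows the drift top at pixel (250,205), which puts it at (0.4387,-0.2243). The dark centre punch is at (249,117) in the same stand. Next I descend and grip.

Request:
step_arm(series=[{"dp": [-0.04, 0, 0.6], "dr": [0, 0, 0], "fingers": 40}, {"dp": [0, 0, 0.6], "dr": [0, 0, 0], "fingers": 40}, {"dp": [0, 0, 0.6], "dr": [0, 0, 0], "fingers": 40}, {"dp": [0, 0, 0.6], "dr": [0, 0, 0], "fingers": 40}, {"dp": [0, 0, 0.43], "dr": [0, 0, 0], "fingers": 40}, {"dp": [0, 0, 0], "dr": [0, 0, 0], "fingers": 40}, {"dp": [0, 0, 0], "dr": [0, 0, 0], "fingers": 5}, {"dp": [0, 0, 0], "dr": [0, 0, 0], "fingers": 5}, {"dp": [0, 0, 0], "dr": [0, 0, 0], "fingers": 5}, {"dp": [0, 0, 0], "dr": [0, 0, 0], "fingers": 5}], force=100)

```text
time_s: 5.75
eef_pos: [0.4392, -0.2247, 0.1002]
ee_rot: [[0.326, 0.945, 0.002], [0.945, -0.326, -0.001], [-0.0, 0.002, -1.0]]
force: [-0.4, -0.4, 6.6]
gripper_width: 0.0095
grip_force: 97.6
```

Request:
step_arm(series=[{"dp": [0, 0, -0.4], "dr": [0, 0, 0], "fingers": 5}, {"dp": [0, 0, -0.8], "dr": [0, 0, 0], "fingers": 5}, {"dp": [0, 0, -0.9], "dr": [0, 0, 0], "fingers": 5}, {"dp": [0, 0, -0.9], "dr": [0, 0, 0], "fingers": 5}, {"dp": [0, 0, -0.7], "dr": [0, 0, 0], "fingers": 5}, {"dp": [0, 0, -0.4], "dr": [0, 0, 0], "fingers": 5}])

```text
time_s: 6.5
eef_pos: [0.439, -0.2246, 0.2654]
ee_rot: [[0.326, 0.945, 0.003], [0.945, -0.326, -0.002], [-0.001, 0.003, -1.0]]
force: [0.4, -0.0, -0.0]
gripper_width: 0.0099
grip_force: 97.5
```

Request:
step_arm(series=[{"dp": [0.5, 0.013, 0], "dr": [0, 0, 0], "fingers": 5}, {"dp": [0.9, 0.013, 0], "dr": [0, 0, 0], "fingers": 5}, {"dp": [1, 0.013, 0], "dr": [0, 0, 0], "fingers": 5}, {"dp": [1, 0.013, 0], "dr": [0, 0, 0], "fingers": 5}, {"dp": [1, 0.013, 0], "dr": [0, 0, 0], "fingers": 5}, {"dp": [1, 0.013, 0], "dr": [0, 0, 0], "fingers": 5}, {"dp": [1, 0.013, 0], "dr": [0, 0, 0], "fingers": 5}, {"dp": [1, 0.013, 0], "dr": [0, 0, 0], "fingers": 5}, {"dp": [1, 0.013, 0], "dr": [0, 0, 0], "fingers": 5}, {"dp": [0.7, 0.013, 0], "dr": [0, 0, 0], "fingers": 5}, {"dp": [0.53, 0, 0], "dr": [0, 0, 0], "fingers": 5}, {"dp": [0, 0, 0.5], "dr": [0, 0, 0], "fingers": 5}])

```text
time_s: 8.0
eef_pos: [0.5702, 0.1395, 0.2438]
ee_rot: [[0.324, 0.946, 0.003], [0.946, -0.324, 0.001], [0.002, 0.003, -1.0]]
force: [-0.3, -0.3, -0.1]
gripper_width: 0.0097
grip_force: 97.6
```

Request:
step_arm(series=[{"dp": [0, 0, 0.15], "dr": [0, 0, 0], "fingers": 5}, {"dp": [0, 0, 0], "dr": [0, 0, 0], "fingers": 5}, {"dp": [0, 0, 0], "dr": [0, 0, 0], "fingers": 5}])

```text
time_s: 8.38
eef_pos: [0.5688, 0.1375, 0.2371]
ee_rot: [[0.327, 0.945, 0.0], [0.945, -0.327, -0.0], [0.0, 0.0, -1.0]]
force: [0.1, 0.2, -0.8]
gripper_width: 0.0093
grip_force: 97.6
```

```bash
python3 - <<'E'
from h import *
np.set_printoptions(precision=4,suppress=True)
s=get_state();im=grab_frame('wrist')[:,:,::-1];cv2.imwrite('pics/w3.png',im)
np.save('w3.npy',np.c_[s['ee_rot'],s['eef_pos']])
tip=s['eef_pos']+s['ee_rot']@[0,0,.094]
print(s['time_s'],s['eef_pos'],s['ee_rot'],s['force'],s['moment'],s['gripper_width'],tip);print(proj('wrist',[tip,[.5698,.1377,.112]],s))
a=cv2.imread('pics/w3.png')
P=proj('wrist',[tip],s)[0];x,y=(P-[40,45]).astype(int);print(x,y)
cv2.imwrite('pics/w3c.png',cv2.resize(im[y:y+75,x:x+80],(800,600)[:2] if 0 else (640,600),interpolation=cv2.INTER_CUBIC))
E
```

```text
8.375 [0.5688 0.1375 0.2371] [[ 0.3269  0.9451  0.0003]
 [ 0.9451 -0.3269 -0.0001]
 [ 0.      0.0003 -1.    ]] [ 0.0612  0.1725 -0.7522] [-0.0123  0.0033  0.0244] 0.009266540766620859 [0.5688 0.1375 0.1431]
[[249.8568 195.7132]
 [250.7745 185.5644]]
209 150
```

View pics/w3c.png

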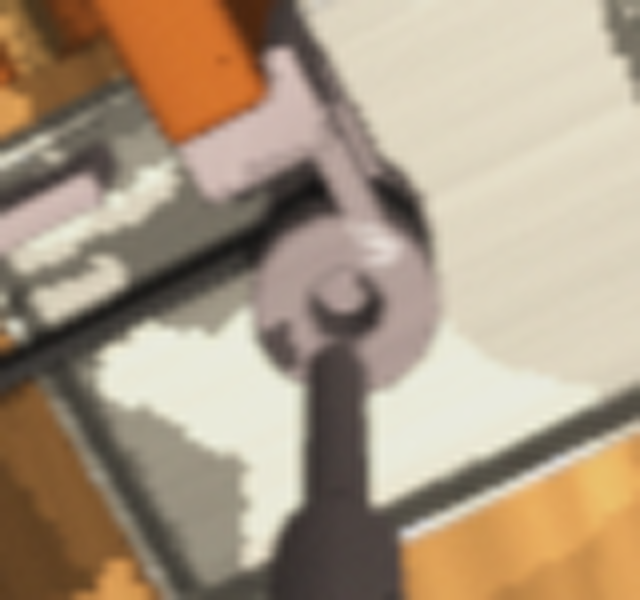

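The wrist crop shows the bore ring at image (251.9,187.4) and the drift tip at about (250.8,195.9). The correction is about -1.1 mm in tool x and +1.0 mm in tool y. I apply that, go down and look closer.

Request:
step_arm(series=[{"dp": [-0.028, 0.026, 0.2], "dr": [0, 0, 0], "fingers": 5}, {"dp": [0, 0, 0.2], "dr": [0, 0, 0], "fingers": 5}, {"dp": [0, 0, 0.15], "dr": [0, 0, 0], "fingers": 5}, {"dp": [0, 0, 0], "dr": [0, 0, 0], "fingers": 5}, {"dp": [0, 0, 0], "dr": [0, 0, 0], "fingers": 5}])

```text
time_s: 9.05
eef_pos: [0.5695, 0.1369, 0.2149]
ee_rot: [[0.326, 0.945, 0.0], [0.945, -0.326, -0.0], [0.0, 0.0, -1.0]]
force: [-0.2, -0.7, -1.3]
gripper_width: 0.0095
grip_force: 97.6
```

```bash
python3 - <<'E'
from h import *
np.set_printoptions(precision=4,suppress=True)
s=get_state();im=grab_frame('wrist')[:,:,::-1];cv2.imwrite('pics/w4.png',im)
tip=s['eef_pos']+s['ee_rot']@[0,0,.094]
print(s['time_s'],s['eef_pos'],s['force'],s['moment'],tip)
m=tip.copy();m[2]=.112;print(proj('wrist',[tip,m],s))
x,y=230,172
cv2.imwrite('pics/w4c.png',cv2.resize(im[y:y+40,x:x+40],(600,600),interpolation=cv2.INTER_CUBIC))
E
```

```text
9.05 [0.5695 0.1369 0.2149] [-0.1507 -0.6799 -1.3389] [ 0.0095 -0.0642  0.0319] [0.5695 0.1369 0.1209]
[[249.8584 195.7118]
 [249.8862 192.7095]]
```

View pics/w4c.png

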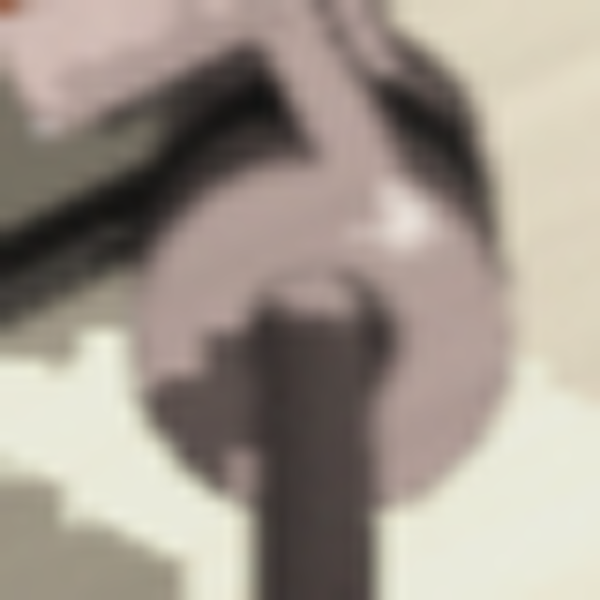

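In this close view the knuckle centre is at crop (323,339). The tip's foot, projected onto the mouth plane, is at about (317,322). I correct by -1 mm in tool x and +0.35 mm in y, then feel downward.

Request:
step_arm(series=[{"dp": [-0.025, 0.009, 0.1], "dr": [0, 0, 0], "fingers": 5}, {"dp": [0, 0, 0.05], "dr": [0, 0, 0], "fingers": 5}, {"dp": [0, 0, 0.0125], "dr": [0, 0, 0], "fingers": 5}, {"dp": [0, 0, 0.0125], "dr": [0, 0, 0], "fingers": 5}, {"dp": [0, 0, 0], "dr": [0, 0, 0], "fingers": 5}])

```text
time_s: 9.72
eef_pos: [0.5694, 0.1358, 0.2079]
ee_rot: [[0.326, 0.945, 0.0], [0.945, -0.326, 0.0], [0.0, 0.0, -1.0]]
force: [-0.4, 0.9, -1.5]
gripper_width: 0.0094
grip_force: 97.6
```

Request:
step_arm(series=[{"dp": [0, 0, 0.0125], "dr": [0, 0, 0], "fingers": 5}, {"dp": [0, 0, 0.0125], "dr": [0, 0, 0], "fingers": 5}, {"dp": [0, 0, 0], "dr": [0, 0, 0], "fingers": 5}])

```text
time_s: 10.1
eef_pos: [0.5694, 0.1358, 0.2068]
ee_rot: [[0.326, 0.945, -0.0], [0.945, -0.326, -0.0], [-0.0, -0.0, -1.0]]
force: [-0.1, 0.3, -1.8]
gripper_width: 0.0091
grip_force: 97.6
```

Request:
step_arm(series=[{"dp": [0, 0, 0.0125], "dr": [0, 0, 0], "fingers": 5}, {"dp": [0, 0, 0.0125], "dr": [0, 0, 0], "fingers": 5}, {"dp": [0, 0, 0], "dr": [0, 0, 0], "fingers": 5}])

```text
time_s: 10.48
eef_pos: [0.5694, 0.1358, 0.2058]
ee_rot: [[0.326, 0.945, -0.0], [0.945, -0.326, -0.0], [-0.0, -0.0, -1.0]]
force: [-0.6, 1.0, -0.4]
gripper_width: 0.0096
grip_force: 97.6
```

Request:
step_arm(series=[{"dp": [0, 0, 0.0125], "dr": [0, 0, 0], "fingers": 5}, {"dp": [0, 0, 0.0125], "dr": [0, 0, 0], "fingers": 5}, {"dp": [0, 0, 0], "dr": [0, 0, 0], "fingers": 5}])

```text
time_s: 10.85
eef_pos: [0.5694, 0.1358, 0.2048]
ee_rot: [[0.326, 0.945, -0.0], [0.945, -0.326, 0.0], [-0.0, -0.0, -1.0]]
force: [0.8, -0.2, -1.5]
gripper_width: 0.0099
grip_force: 97.6
```

Request:
step_arm(series=[{"dp": [0, 0, 0.0125], "dr": [0, 0, 0], "fingers": 5}, {"dp": [0, 0, 0], "dr": [0, 0, 0], "fingers": 5}])

```text
time_s: 11.1
eef_pos: [0.5694, 0.1358, 0.2043]
ee_rot: [[0.326, 0.945, -0.0], [0.945, -0.326, 0.0], [-0.0, -0.0, -1.0]]
force: [-0.2, -0.2, -0.8]
gripper_width: 0.0094
grip_force: 97.6
```

Request:
step_arm(series=[{"dp": [0, 0, 0.0125], "dr": [0, 0, 0], "fingers": 5}, {"dp": [0, 0, 0], "dr": [0, 0, 0], "fingers": 5}])

```text
time_s: 11.35
eef_pos: [0.5694, 0.1358, 0.2038]
ee_rot: [[0.326, 0.945, -0.0], [0.945, -0.326, -0.0], [-0.0, -0.0, -1.0]]
force: [1.5, 0.1, -1.3]
gripper_width: 0.0098
grip_force: 97.6
```

Request:
step_arm(series=[{"dp": [0, 0, 0.0125], "dr": [0, 0, 0], "fingers": 5}, {"dp": [0, 0, 0.0125], "dr": [0, 0, 0], "fingers": 5}, {"dp": [0, 0, 0], "dr": [0, 0, 0], "fingers": 5}])

```text
time_s: 11.72
eef_pos: [0.5694, 0.1358, 0.2028]
ee_rot: [[0.326, 0.945, -0.0], [0.945, -0.326, -0.0], [-0.0, -0.0, -1.0]]
force: [0.2, 0.7, -0.7]
gripper_width: 0.0095
grip_force: 97.6
```

Request:
step_arm(series=[{"dp": [0, 0, 0.0125], "dr": [0, 0, 0], "fingers": 5}, {"dp": [0, 0, 0.0125], "dr": [0, 0, 0], "fingers": 5}, {"dp": [0, 0, 0], "dr": [0, 0, 0], "fingers": 5}])

```text
time_s: 12.1
eef_pos: [0.5694, 0.1358, 0.2018]
ee_rot: [[0.326, 0.945, -0.0], [0.945, -0.326, -0.0], [-0.0, -0.0, -1.0]]
force: [0.8, 1.0, -0.9]
gripper_width: 0.0093
grip_force: 97.6
```

Request:
step_arm(series=[{"dp": [0, 0, 0.0125], "dr": [0, 0, 0], "fingers": 5}, {"dp": [0, 0, 0.0125], "dr": [0, 0, 0], "fingers": 5}, {"dp": [0, 0, 0], "dr": [0, 0, 0], "fingers": 5}])

```text
time_s: 12.48
eef_pos: [0.5694, 0.1358, 0.2008]
ee_rot: [[0.326, 0.945, -0.0], [0.945, -0.326, -0.0], [-0.0, -0.0, -1.0]]
force: [-0.8, 0.5, -0.8]
gripper_width: 0.0092
grip_force: 97.6
```

No contact 5 mm below the mouth, so the tip is in the bore.

Request:
step_arm(series=[{"dp": [0, 0, 0.0125], "dr": [0, 0, 0], "fingers": 5}, {"dp": [0, 0, 0.0125], "dr": [0, 0, 0], "fingers": 5}, {"dp": [0, 0, 0.0125], "dr": [0, 0, 0], "fingers": 5}, {"dp": [0, 0, 0.0125], "dr": [0, 0, 0], "fingers": 5}, {"dp": [0, 0, 0], "dr": [0, 0, 0], "fingers": 5}])

```text
time_s: 13.1
eef_pos: [0.5694, 0.1358, 0.1988]
ee_rot: [[0.326, 0.945, -0.0], [0.945, -0.326, -0.0], [-0.0, -0.0, -1.0]]
force: [0.3, -1.1, 0.0]
gripper_width: 0.0094
grip_force: 97.6
```

Request:
step_arm(series=[{"dp": [0, 0, 0.0125], "dr": [0, 0, 0], "fingers": 5}, {"dp": [0, 0, 0.0125], "dr": [0, 0, 0], "fingers": 5}, {"dp": [0, 0, 0], "dr": [0, 0, 0], "fingers": 5}])

```text
time_s: 13.48
eef_pos: [0.5694, 0.1358, 0.1978]
ee_rot: [[0.326, 0.945, -0.0], [0.945, -0.326, -0.0], [-0.0, -0.0, -1.0]]
force: [-0.5, -0.2, -1.3]
gripper_width: 0.0095
grip_force: 97.6
```

Request:
step_arm(series=[{"dp": [0, 0, 0.0125], "dr": [0, 0, 0], "fingers": 5}, {"dp": [0, 0, 0.0125], "dr": [0, 0, 0], "fingers": 5}, {"dp": [0, 0, 0], "dr": [0, 0, 0], "fingers": 5}])

```text
time_s: 13.85
eef_pos: [0.5694, 0.1358, 0.1968]
ee_rot: [[0.326, 0.945, -0.0], [0.945, -0.326, -0.0], [-0.0, -0.0, -1.0]]
force: [0.4, -0.2, -1.0]
gripper_width: 0.0096
grip_force: 97.6
```

Request:
step_arm(series=[{"dp": [0, 0, 0.0125], "dr": [0, 0, 0], "fingers": 5}, {"dp": [0, 0, 0.0125], "dr": [0, 0, 0], "fingers": 5}, {"dp": [0, 0, 0], "dr": [0, 0, 0], "fingers": 5}])

```text
time_s: 14.22
eef_pos: [0.5694, 0.1358, 0.1958]
ee_rot: [[0.326, 0.945, -0.0], [0.945, -0.326, -0.0], [-0.0, -0.0, -1.0]]
force: [0.5, 0.2, -0.9]
gripper_width: 0.0098
grip_force: 97.6
```

Request:
step_arm(series=[{"dp": [0, 0, 0.0125], "dr": [0, 0, 0], "fingers": 5}, {"dp": [0, 0, 0.0125], "dr": [0, 0, 0], "fingers": 5}, {"dp": [0, 0, 0.0125], "dr": [0, 0, 0], "fingers": 5}])

```text
time_s: 14.6
eef_pos: [0.5696, 0.1359, 0.1949]
ee_rot: [[0.326, 0.945, 0.0], [0.945, -0.326, 0.0], [0.0, 0.0, -1.0]]
force: [-0.4, 0.3, 3.3]
gripper_width: 0.0094
grip_force: 98.0
```

Request:
step_arm(series=[{"dp": [0, 0, 0.0125], "dr": [0, 0, 0], "fingers": 5}, {"dp": [0, 0, 0.0125], "dr": [0, 0, 0], "fingers": 5}, {"dp": [0, 0, 0.0125], "dr": [0, 0, 0], "fingers": 5}])

```text
time_s: 14.98
eef_pos: [0.5699, 0.136, 0.1943]
ee_rot: [[0.326, 0.945, 0.001], [0.945, -0.326, 0.0], [0.001, 0.001, -1.0]]
force: [-3.0, 0.2, 8.5]
gripper_width: 0.0099
grip_force: 98.7
```

Request:
step_arm(series=[{"dp": [0, 0, 0.0125], "dr": [0, 0, 0], "fingers": 5}, {"dp": [0, 0, 0.0125], "dr": [0, 0, 0], "fingers": 5}, {"dp": [0, 0, 0.0125], "dr": [0, 0, 0], "fingers": 5}])

```text
time_s: 15.35
eef_pos: [0.57, 0.136, 0.1933]
ee_rot: [[0.326, 0.945, 0.002], [0.945, -0.326, 0.0], [0.001, 0.001, -1.0]]
force: [-2.1, -0.8, 8.4]
gripper_width: 0.0095
grip_force: 98.8
```

The pin is sliding at about 9 N. I keep pressing steadily.

Request:
step_arm(series=[{"dp": [0, 0, 0.015], "dr": [0, 0, 0], "fingers": 5}, {"dp": [0, 0, 0.015], "dr": [0, 0, 0], "fingers": 5}, {"dp": [0, 0, 0.015], "dr": [0, 0, 0], "fingers": 5}, {"dp": [0, 0, 0.015], "dr": [0, 0, 0], "fingers": 5}, {"dp": [0, 0, 0.015], "dr": [0, 0, 0], "fingers": 5}, {"dp": [0, 0, 0.015], "dr": [0, 0, 0], "fingers": 5}])

```text
time_s: 16.1
eef_pos: [0.57, 0.136, 0.1897]
ee_rot: [[0.326, 0.945, 0.002], [0.945, -0.326, 0.0], [0.001, 0.002, -1.0]]
force: [-2.4, 0.1, 9.4]
gripper_width: 0.0095
grip_force: 98.9
```

Request:
step_arm(series=[{"dp": [0, 0, 0.02], "dr": [0, 0, 0], "fingers": 5}, {"dp": [0, 0, 0.02], "dr": [0, 0, 0], "fingers": 5}, {"dp": [0, 0, 0.02], "dr": [0, 0, 0], "fingers": 5}, {"dp": [0, 0, 0.02], "dr": [0, 0, 0], "fingers": 5}, {"dp": [0, 0, 0.02], "dr": [0, 0, 0], "fingers": 5}, {"dp": [0, 0, 0.02], "dr": [0, 0, 0], "fingers": 5}])

```text
time_s: 16.85
eef_pos: [0.57, 0.1359, 0.1849]
ee_rot: [[0.326, 0.945, 0.002], [0.945, -0.326, 0.0], [0.001, 0.002, -1.0]]
force: [-2.5, -0.8, 9.3]
gripper_width: 0.0095
grip_force: 98.9
```

Request:
step_arm(series=[{"dp": [0, 0, 0.02], "dr": [0, 0, 0], "fingers": 5}, {"dp": [0, 0, 0.02], "dr": [0, 0, 0], "fingers": 5}, {"dp": [0, 0, 0.02], "dr": [0, 0, 0], "fingers": 5}, {"dp": [0, 0, 0.02], "dr": [0, 0, 0], "fingers": 5}, {"dp": [0, 0, 0.02], "dr": [0, 0, 0], "fingers": 5}, {"dp": [0, 0, 0.02], "dr": [0, 0, 0], "fingers": 5}])

```text
time_s: 17.6
eef_pos: [0.57, 0.1361, 0.18]
ee_rot: [[0.326, 0.945, 0.002], [0.945, -0.326, 0.001], [0.001, 0.001, -1.0]]
force: [-1.9, 0.3, 8.1]
gripper_width: 0.0095
grip_force: 98.8
```

Request:
step_arm(series=[{"dp": [0, 0, 0.02], "dr": [0, 0, 0], "fingers": 5}, {"dp": [0, 0, 0.02], "dr": [0, 0, 0], "fingers": 5}, {"dp": [0, 0, 0.02], "dr": [0, 0, 0], "fingers": 5}, {"dp": [0, 0, 0.02], "dr": [0, 0, 0], "fingers": 5}, {"dp": [0, 0, 0.02], "dr": [0, 0, 0], "fingers": 5}, {"dp": [0, 0, 0.02], "dr": [0, 0, 0], "fingers": 5}])

```text
time_s: 18.35
eef_pos: [0.57, 0.136, 0.1752]
ee_rot: [[0.326, 0.945, 0.002], [0.945, -0.326, 0.0], [0.001, 0.001, -1.0]]
force: [-2.5, -0.4, 8.7]
gripper_width: 0.0096
grip_force: 98.8
```

Request:
step_arm(series=[{"dp": [0, 0, 0.02], "dr": [0, 0, 0], "fingers": 5}, {"dp": [0, 0, 0.02], "dr": [0, 0, 0], "fingers": 5}, {"dp": [0, 0, 0.02], "dr": [0, 0, 0], "fingers": 5}, {"dp": [0, 0, 0.02], "dr": [0, 0, 0], "fingers": 5}, {"dp": [0, 0, 0.02], "dr": [0, 0, 0], "fingers": 5}, {"dp": [0, 0, 0], "dr": [0, 0, 0], "fingers": 5}])

```text
time_s: 19.1
eef_pos: [0.5692, 0.1358, 0.1689]
ee_rot: [[0.326, 0.945, -0.001], [0.945, -0.326, -0.0], [-0.0, -0.001, -1.0]]
force: [-0.2, 0.5, -0.6]
gripper_width: 0.0095
grip_force: 97.6
```

The force has dropped to zero, so the pin should be out. I withdraw straight up and check.

Request:
step_arm(series=[{"dp": [0, 0, -0.2], "dr": [0, 0, 0], "fingers": 5}, {"dp": [0, 0, -0.3], "dr": [0, 0, 0], "fingers": 5}, {"dp": [0, 0, -0.3], "dr": [0, 0, 0], "fingers": 5}, {"dp": [0, 0, -0.3], "dr": [0, 0, 0], "fingers": 5}, {"dp": [0, 0, -0.4], "dr": [0, 0, 0], "fingers": 5}, {"dp": [0, 0, -0.5], "dr": [0, 0, 0], "fingers": 5}, {"dp": [0, 0, -0.4], "dr": [0, 0, 0], "fingers": 5}, {"dp": [0, 0, 0], "dr": [0, 0, 0], "fingers": 5}, {"dp": [0, 0, 0], "dr": [0, 0, 0], "fingers": 5}])

```text
time_s: 20.23
eef_pos: [0.5692, 0.1358, 0.265]
ee_rot: [[0.326, 0.945, -0.001], [0.945, -0.326, -0.0], [-0.0, -0.001, -1.0]]
force: [-0.2, -0.2, -1.3]
gripper_width: 0.0096
grip_force: 97.6
```

```bash
python3 - <<'E'
from h import *
np.set_printoptions(precision=4,suppress=True)
s=get_state();im=grab_frame('wrist')[:,:,::-1];cv2.imwrite('pics/w5.png',im)
tip=s['eef_pos']+s['ee_rot']@[0,0,.094];print(tip,proj('wrist',tip,s))
b=grab_frame('side')[:,:,::-1]
x,y=209,150
cv2.imwrite('pics/w5c.png',np.hstack([cv2.resize(im[y:y+75,x:x+75],(400,400),interpolation=cv2.INTER_CUBIC),cv2.resize(b[135:195,220:280],(400,400),interpolation=cv2.INTER_CUBIC)]))
E
```

```text
[0.5691 0.1358 0.171 ] [[249.8601 195.7105]]
```

View pics/w5c.png

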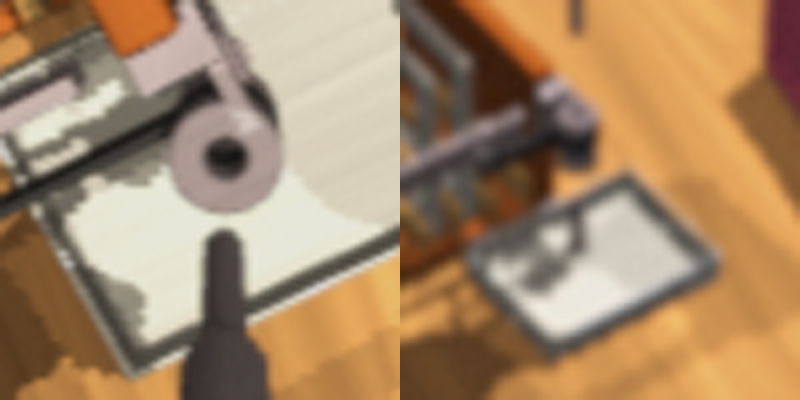

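The bore is now empty and dark at crop (227,155), and the pin stands in the tin at (575,225) in the right half. I carry the drift back to its socket.

Request:
step_arm(series=[{"dp": [-0.5, -0.013, 0], "dr": [0, 0, 0], "fingers": 5}, {"dp": [-0.9, -0.013, 0], "dr": [0, 0, 0], "fingers": 5}, {"dp": [-1, -0.013, 0], "dr": [0, 0, 0], "fingers": 5}, {"dp": [-1, -0.013, 0], "dr": [0, 0, 0], "fingers": 5}, {"dp": [-1, -0.013, 0], "dr": [0, 0, 0], "fingers": 5}, {"dp": [-1, -0.013, 0], "dr": [0, 0, 0], "fingers": 5}, {"dp": [-1, -0.013, 0], "dr": [0, 0, 0], "fingers": 5}, {"dp": [-1, -0.013, 0], "dr": [0, 0, 0], "fingers": 5}, {"dp": [-1, -0.013, 0], "dr": [0, 0, 0], "fingers": 5}, {"dp": [-0.7, -0.013, 0], "dr": [0, 0, 0], "fingers": 5}, {"dp": [-0.48, 0, 0], "dr": [0, 0, 0], "fingers": 5}, {"dp": [0, 0, 0], "dr": [0, 0, 0], "fingers": 5}])

```text
time_s: 21.82
eef_pos: [0.4382, -0.226, 0.2648]
ee_rot: [[0.329, 0.944, -0.001], [0.944, -0.329, 0.0], [-0.0, -0.001, -1.0]]
force: [-0.5, 0.5, -1.2]
gripper_width: 0.0096
grip_force: 97.7
```

Request:
step_arm(series=[{"dp": [0, 0, 0], "dr": [0, 0, 0], "fingers": 5}, {"dp": [0, 0, 0], "dr": [0, 0, 0], "fingers": 5}])

```text
time_s: 22.08
eef_pos: [0.4397, -0.2241, 0.2653]
ee_rot: [[0.325, 0.946, -0.0], [0.946, -0.325, 0.0], [0.0, -0.0, -1.0]]
force: [0.5, -0.1, -0.8]
gripper_width: 0.0094
grip_force: 97.6
```

Request:
step_arm(series=[{"dp": [-0.018, -0.007, 0.5], "dr": [0, 0, 0], "fingers": 5}, {"dp": [0, 0, 0.7], "dr": [0, 0, 0], "fingers": 5}, {"dp": [0, 0, 0.7], "dr": [0, 0, 0], "fingers": 5}, {"dp": [0, 0, 0.35], "dr": [0, 0, 0], "fingers": 5}, {"dp": [0, 0, 0], "dr": [0, 0, 0], "fingers": 5}, {"dp": [0, 0, 0.1], "dr": [0, 0, 0], "fingers": 5}, {"dp": [0, 0, 0.1], "dr": [0, 0, 0], "fingers": 5}, {"dp": [0, 0, 0.1], "dr": [0, 0, 0], "fingers": 5}])

```text
time_s: 23.08
eef_pos: [0.4396, -0.2256, 0.1638]
ee_rot: [[0.326, 0.945, 0.001], [0.945, -0.326, -0.001], [-0.0, 0.001, -1.0]]
force: [0.8, 0.2, -0.5]
gripper_width: 0.0096
grip_force: 97.6
```

Request:
step_arm(series=[{"dp": [0, 0, 0.15], "dr": [0, 0, 0], "fingers": 5}, {"dp": [0, 0, 0.15], "dr": [0, 0, 0], "fingers": 5}, {"dp": [0, 0, 0.15], "dr": [0, 0, 0], "fingers": 5}, {"dp": [0, 0, 0.15], "dr": [0, 0, 0], "fingers": 5}])

```text
time_s: 23.58
eef_pos: [0.4391, -0.2253, 0.1388]
ee_rot: [[0.326, 0.945, -0.0], [0.945, -0.326, 0.0], [0.0, -0.0, -1.0]]
force: [-0.9, 0.2, -0.4]
gripper_width: 0.0093
grip_force: 97.6
```

Request:
step_arm(series=[{"dp": [0, 0, 0.15], "dr": [0, 0, 0], "fingers": 5}, {"dp": [0, 0, 0.15], "dr": [0, 0, 0], "fingers": 5}, {"dp": [0, 0, 0.15], "dr": [0, 0, 0], "fingers": 5}, {"dp": [0, 0, 0.15], "dr": [0, 0, 0], "fingers": 5}])

```text
time_s: 24.08
eef_pos: [0.4392, -0.2254, 0.115]
ee_rot: [[0.326, 0.945, 0.0], [0.945, -0.326, -0.0], [-0.0, 0.0, -1.0]]
force: [-1.1, -0.4, 0.0]
gripper_width: 0.0097
grip_force: 97.6
```

Request:
step_arm(series=[{"dp": [0, 0, 0.1], "dr": [0, 0, 0], "fingers": 5}, {"dp": [0, 0, 0.1], "dr": [0, 0, 0], "fingers": 5}, {"dp": [0, 0, 0.08], "dr": [0, 0, 0], "fingers": 5}, {"dp": [0, 0, 0], "dr": [0, 0, 0], "fingers": 5}])

```text
time_s: 24.58
eef_pos: [0.439, -0.2253, 0.1039]
ee_rot: [[0.326, 0.945, -0.0], [0.945, -0.326, 0.0], [0.0, -0.0, -1.0]]
force: [0.2, 0.3, -0.4]
gripper_width: 0.0095
grip_force: 97.6
```

Request:
step_arm(series=[{"dp": [0, 0, 0.025], "dr": [0, 0, 0], "fingers": 5}, {"dp": [0, 0, 0.025], "dr": [0, 0, 0], "fingers": 5}, {"dp": [0, 0, 0], "dr": [0, 0, 0], "fingers": 5}])

```text
time_s: 24.95
eef_pos: [0.4392, -0.2254, 0.1022]
ee_rot: [[0.326, 0.945, 0.0], [0.945, -0.326, 0.0], [0.0, 0.0, -1.0]]
force: [-0.5, 0.2, -0.5]
gripper_width: 0.0095
grip_force: 97.6
```

Two more millimetres, then release and retreat upward.

Request:
step_arm(series=[{"dp": [0, 0, 0.02], "dr": [0, 0, 0], "fingers": 5}, {"dp": [0, 0, 0.02], "dr": [0, 0, 0], "fingers": 5}, {"dp": [0, 0, 0], "dr": [0, 0, 0], "fingers": 5}])

```text
time_s: 25.32
eef_pos: [0.4391, -0.2253, 0.1005]
ee_rot: [[0.326, 0.945, -0.0], [0.945, -0.326, 0.0], [0.0, -0.0, -1.0]]
force: [-0.2, -0.3, -1.2]
gripper_width: 0.0094
grip_force: 97.6
```

Request:
step_arm(series=[{"dp": [0, 0, 0], "dr": [0, 0, 0], "fingers": 20}, {"dp": [0, 0, 0], "dr": [0, 0, 0], "fingers": 40}, {"dp": [0, 0, 0], "dr": [0, 0, 0], "fingers": 40}, {"dp": [0, 0, 0], "dr": [0, 0, 0], "fingers": 40}, {"dp": [0, 0, -0.4], "dr": [0, 0, 0], "fingers": 40}, {"dp": [0, 0, -0.8], "dr": [0, 0, 0], "fingers": 40}, {"dp": [0, 0, -0.8], "dr": [0, 0, 0], "fingers": 40}, {"dp": [0, 0, -0.8], "dr": [0, 0, 0], "fingers": 40}, {"dp": [0, 0, 0], "dr": [0, 0, 0], "fingers": 40}, {"dp": [0, 0, 0], "dr": [0, 0, 0], "fingers": 40}])

```text
time_s: 26.58
eef_pos: [0.4389, -0.2252, 0.2126]
ee_rot: [[0.326, 0.945, 0.0], [0.945, -0.326, -0.0], [-0.0, 0.0, -1.0]]
force: [-0.4, -0.8, -0.9]
gripper_width: 0.04
grip_force: 0.0
```

```bash
python3 - <<'E'
from h import *
np.set_printoptions(precision=4,suppress=True)
s=get_state();im=grab_frame('wrist')[:,:,::-1]
m=((im.min(2)>110)&(im.max(2).astype(int)-im.min(2)<30)).astype(np.uint8)
n,l,st,ce=cv2.connectedComponentsWithStats(m)
for i in range(1,n):
    if st[i,4]>25: print(st[i],ce[i],onz('wrist',ce[i],.138,s))
a=grab_frame('scene')[:,:,::-1];b=grab_frame('side')[:,:,::-1]
c=lambda i,x,y:cv2.resize(i[y:y+70,x:x+70],(260,260),interpolation=cv2.INTER_CUBIC)
cv2.imwrite('pics/end.png',np.hstack([cv2.resize(im[160-60:260,210-30:290+30],(260,297))[:260],c(a,210,125),c(b,225,190)]))
E
```

```text
[247 198  11  10  80] [251.75   202.4625] [ 0.4406 -0.2253  0.138 ]
[381 327  11  12  48] [385.875  332.0208] [ 0.5216 -0.3962  0.138 ]
[341 334   8   5  30] [343.6667 336.0333] [ 0.481  -0.3871  0.138 ]
[356 362  19  16 144] [364.4583 369.9792] [ 0.4915 -0.4384  0.138 ]
```

View pics/end.png

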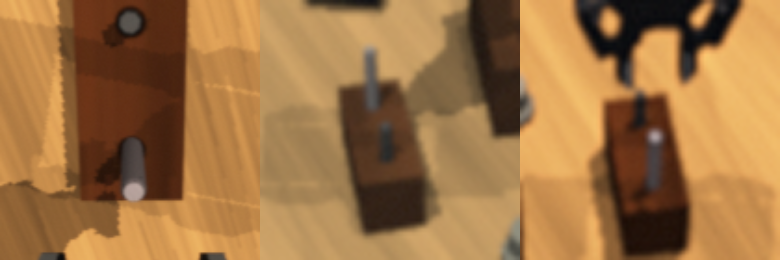

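The final crops show the drift standing upright in its socket, with its top within 2 mm of where it began. The centre punch is undisturbed and the gripper is clear, so I hand the job in.

```bash
python3 -c "
from workcell import *
print(sign_off())"
```

```text
the job is handed in; nothing more can be done
None
```

The hinge pin is pressed out and standing in the tin, the drift is back upright in its socket, and the job is handed in; the sign-off returned no verdict.

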